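# Wedge a glued pine panel tight in the clamping jig

### The arm

A 6-joint arm with a two-finger parallel gripper is mounted at the origin on the work surface. World frame = base frame: x ahead of the robot, y to its left, z up, the work surface at z = 0. Lengths are in m, angles in rad, forces in N, time in s.
With the tool pointing down it reaches from about 0.4 to 0.825 m from the base axis. Payload 7 kg.
Tool frame: the origin (TCP) lies at the very end of the fingers, on their centre line; the grasp point (between the pads) lies 19 mm behind it; z points along the fingers, y is the line along which they close (so a half turn about z gives the same grasp; the last joint's range is limited). The gripper opens to 88 mm and grips with 3 to 60 N. Pads are 19 mm wide; open, the fingers measure 130 mm over their backs; the gripper's body (78 mm by 193 mm) begins 47 mm behind the grasp point.
Start: joints at [1.454, 0.359, 0.012, 0, -1.224, -0.288], TCP at [0.266, 0.62, 0.227] pointing down, gripper open.
Joint ranges: [-3.07, 3.07], [-1.43, 2.12], [-1.02, 1.25], [-3.03, 1.67], [-3.05, -0], [-3.03, 3.03]. Speed limits (rad/s): [2.39, 2.39, 3.01, 3.14, 3.14, 3.14].

### API

Orientations are given as a unit quaternion [x, y, z, w].
In Python, from workcell import env gives the robot as it stands.
- The arm moves only by the tool servo_tool, never from a script. Its argument "series" is a list of rows, each a list of 2 entries, a list of its own where there are three numbers: the shift along the world's x, y, z normalised to -1 to 1, where 1 is 150 mm, then the turn, a rotation vector about the world's x, y, z normalised to -1 to 1, where 1 is 0.5 rad. A call has 1 to 5 rows; each row is the pose to reach, as a shift and turn from the pose commanded when the call began; what a row does not reach only later rows make up. A row lasts 1/10 s, in which the tool goes at most 50 mm and 8.59 degrees, less where a joint would pass 70% of its speed; a pose out of reach is approached as far as the arm can. A call with a number of a shift or a turn outside -1 to 1 is refused whole. A call with a gripper value outside its range is refused whole. "jaw" is the closure, from -1 (fully open) to 1 (shut), set as the call begins (left out, the last holds). The fingers move at their own pace and stop on an object; "force" is the grip in N (left out, the last holds). Time passes only in rows, so rows that repeat a pose let the fingers close. It gives the time, the measured TCP pose, the force, the opening and the grip force at its end, in the units of the state.
- env.read_state(): the state, without advancing time (a new reading comes with each control period).
- env.camera(name): name is "side" or "top"; returns a dict with "color" (480x640x3 uint8, red, green, blue), "fx", "fy", "cx", "cy" (pixels), "rvec" (rotation vector, rad) and "tvec" (3), from world to camera coordinates, as OpenCV has them. Camera axes: x right, y down, z forward; pixel columns grow to the right and rows downward; lengths in m; the calibration is good to about 2 mm. A picture is of the moment at which its call begins. There is no depth.
- env.sign_off(): hands the job in; it is judged then, once.
The state is a dict: "t": time; "joint_pos": joint angles; "qvel": joint speeds; "tau": joint torques, N m; "tcp_pos": TCP position; "tool_rot": TCP orientation; "force": force on the tool from outside, world axes, zero at the start; "wrist_torque": the same for the moment, N m; "grip_width": opening from 0.0 (shut) to 1.0 (fully open); "finger_force": force on a finger pad.
Only numpy, scipy, OpenCV 4.12 (cv2) and the standard library are available. Lean on these libraries where they do the work, as an engineer would, in place of code of your own. Each camera call takes 0.05 s, during which the arm holds its last target. There are 200 camera calls.

### The job

The freshly glued pine panel has to be clamped in the wooden jig: slide it away from you along the jig until it is fully home against the end stop. Then take the hardwood wedge and push it, thin end first, lying on the panel, in under the clamp bar about mid-width, until it jams tight at a firm hand push of about 20 N; do not drive it beyond that, as too much force crushes the panel. Let go, leave the panel home and the wedge jammed, and leave the other things on the bench where they are.

Things in the scene. Friction and masses are not known exactly. Their poses are not given: they have to be found in the camera images.
- jig: Wooden clamping jig fixed to the bench: base 300 x 150 x 12 mm. Origin: centre of its underside; x runs along the jig, away from the robot, to the end stop; z up. Two fences, 12 mm high on the base, inner faces at y = -54 and 54 mm, guide the panel. A wooden clamp bar lies across it over the panel. jig x, y below are in this frame.
- jig_stop (a point): Middle of the foot of the end stop's face, at jig x = 120 mm, 12 mm above the bench. The stop is a strip across the jig's far end, its top 26 mm above the bench.
- jig_bar_edge (a point): At jig x = 50, y = 0, 32 mm above the bench: on the panel's top face, straight below the clamp bar's near lower edge. The bar (jig x 50 to 90 mm, 150 mm wide, 20 mm thick) is rigidly held by nuts on two upright rods at y = -64 and 64 mm, their tops 90 mm above the bench. Its underside is 14 to 22 mm above the panel's top: different each time and not measured.
- panel: Loose pine panel of three glued slats, 180 (x) x 100 (y) x 20 (z) mm, about 0.22 kg, on the jig base between the fences (4 mm play each side), reaching under the clamp bar; its top face is 32 mm above the bench. Origin: centre of its underside, x towards the stop. It starts 25 to 55 mm short of the stop, slides with 1 to 2 N, and counts as home within 3 mm.
- panel_front (a point): Centre of the panel's near end face (the face to push on), 10 mm above the jig base.
- panel_back (a point): Middle of the lower edge of the panel's far end face, which has to meet the end stop; at jig x = 120 mm when home.
- wedge: Loose hardwood wedge, 130 long (x), 40 wide (y) mm, 0.09 kg, on its flat underside; the top slopes straight from 32 mm thick at the butt (-x) to 8 mm at the tip (+x). Origin: centre of its underside. Lies on the bench left or right of the jig. Grip it across the 40 mm width near the butt.
- wedge_tip (a point): Middle of the wedge's lower edge at its thin end, 65 mm ahead of the origin. Slid along the panel, the wedge first meets the bar's edge when the tip is 32 to 76 mm past jig_bar_edge; from there the push needed rises steeply, by some 10 to 30 N per mm (so push slowly), and it stays put when released (self-locking).
- wedge_butt (a point): Centre of the wedge's thick end face, 65 mm behind the origin, 16 mm up. Tight means that the wedge is left pressing on the panel with over 4 N after release: it keeps about 0.25 to 0.45 of the push, so a push of about 20 N (17 to 28 N) does it. While pushed it presses with up to 0.9 of the push; over 35 N on the panel crushes it.
- offcut: Loose plain strip of the same wood, 130 x 40 x 24 mm, not tapered; not to be used. Origin: centre of underside.
- shim: Loose small thin wedge, 75 x 30 mm, 4 to 10 mm thick, too thin for the gap; not to be used. Origin: centre of underside.
- gluebottle: White glue bottle, 60 mm across, 170 mm high, standing. Origin: centre of underside. Stays where it is.
- hammer: Hammer, 260 mm long, lying along x near the right edge of the bench, outside the work area. Stays where it is.
Not all that is in view belongs to the job. What is shaped like the wedge but purple is not meant. Leave any purple look-alike of the panel alone.

How it is judged:
By the outcome, as a careful person would: the job done as asked, in the order asked, and still so for the second after the job is handed in, with the robot touching nothing.
It also fails if it takes over 67 s, if anything falls off the work surface, if the arm or the gripper's body presses on something with over 40 N, if the wrist force passes 120 N, or if a joint passes its speed limit or range.

## Working session

There is one attempt and no reset: what is moved stays moved. The work goes in short steps, Python scripts to look and compute and a tool call to move; the robot and the scene stay as the last step left them, time stands still between calls to the robot, and variables do not carry over. Pictures are saved under pics/ and viewed, at most 10 in all, crops included, and the job is handed in when it is done.

Besides the shell and the picture viewer there is one more tool, called after "Call:" as name([rows], argument=value, ...), one row to a line, values as JSON. servo_tool: Moves the arm, as the interface text tells. Scaled input: -1 to 1 covers 150 mm each way for a shift and 0.5 rad each way for a turn. Its arguments: {"type":"object","properties":{"series":{"type":"array","items":{"type":"array"}},"jaw":{"type":"number"},"force":{"type":"number"}},"required":["series"]}

```bash
mkdir -p pics; cat > h.py <<'E'
import numpy as np,cv2
from workcell import env
def shot(n,f):
    c=env.camera(n); cv2.imwrite('pics/'+f,c['color'][:,:,::-1]); return c
def cast(c,px,z):
    K=np.array([[c['fx'],0,c['cx']],[0,c['fy'],c['cy']],[0,0,1.]])
    R=cv2.Rodrigues(np.array(c['rvec'],float))[0];t=np.array(c['tvec'],float).ravel()
    o=-R.T@t; out=[]
    for (u,v) in px:
        d=R.T@np.linalg.inv(K)@[u,v,1]; out.append(o+d*(z-o[2])/d[2])
    return np.array(out)
E
python3 - <<'E'
from h import *
import pickle
a=shot('top','t0.png');b=shot('side','s0.png')
pickle.dump((a,b),open('c0.pkl','wb'))
for c in(a,b):
    R=cv2.Rodrigues(np.array(c['rvec'],float))[0];print(-R.T@np.array(c['tvec']).ravel(),c['fx'])
s=env.read_state();print(s)
E
```

```text
[ 0.28085914 -0.07452447  1.34915151] 539.313061295826
[ 0.23014278 -1.19289289  1.10244835] 617.873334558937
{'t': 0.1, 'joint_pos': array([ 1.45408842e+00,  3.59303374e-01,  1.11804367e-02, -3.01640904e-04,
       -1.22411561e+00, -2.88153261e-01]), 'qvel': array([-0.00030183, -0.00156187, -0.00031142,  0.00213019, -0.00177867,
        0.00067305]), 'tau': array([-1.74540037e-03, -5.84160948e+01,  2.93748629e+01,  7.01556712e+00,
        1.01400545e-02, -5.88023181e-05]), 'tcp_pos': array([0.2656997 , 0.62004077, 0.22573836]), 'tool_rot': array([ 9.79570212e-01, -2.01101119e-01, -7.95499617e-05,  7.30603894e-04]), 'force': array([-0.36955314,  0.28562848, -0.68627807]), 'wrist_torque': array([ 0.01201055,  0.0346121 , -0.01215049]), 'finger_force': 0.0, 'grip_width': 0.9999327842263467}
```

View pics/t0.png

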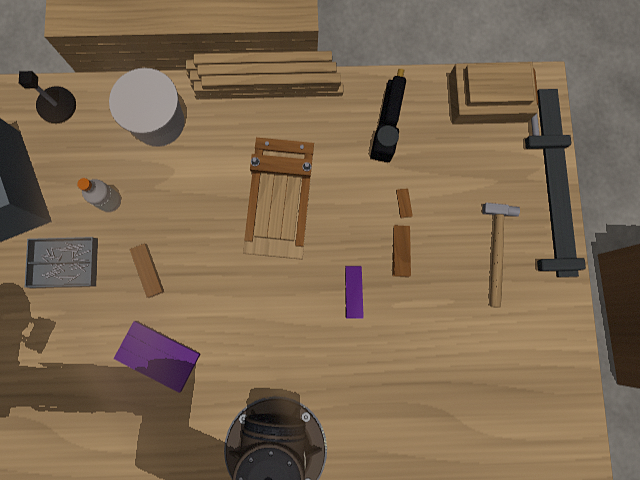

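View pics/s0.png

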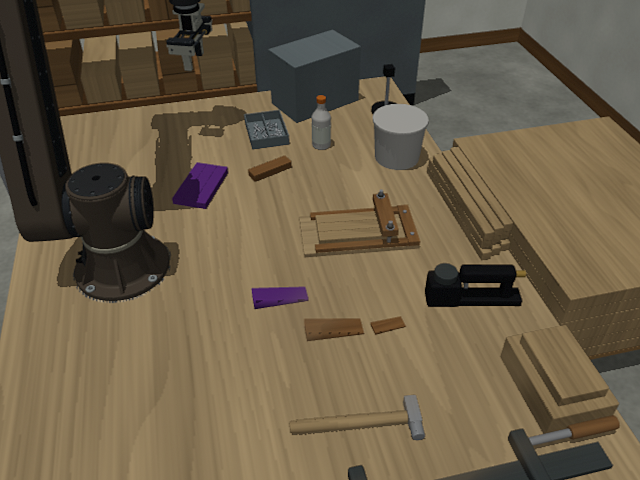

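The top view shows the jig from (275,260) up to its end stop at (285,140). Brown blocks lie at (146,270) and (402,250), the shim at (403,203), and purple look-alikes at (354,292) and (157,356). I'll enlarge the views to tell the wedge from the offcut and to see the jig's edges.

```bash
python3 - <<'E'
from h import *
import pickle
a,b=pickle.load(open('c0.pkl','rb'))
def z(c,x,y,w,h,k): return cv2.resize(c['color'][y:y+h,x:x+w,::-1],None,fx=k,fy=k,interpolation=cv2.INTER_CUBIC)
A=z(b,295,305,120,45,5);B=z(b,240,150,120,45,5)
cv2.imwrite('pics/z1.png',np.vstack([A,B]))
cv2.imwrite('pics/z2.png',z(a,235,130,90,140,4))
hsv=cv2.cvtColor(a['color'],cv2.COLOR_RGB2HSV)
for n,(x,y,w,h) in dict(R=(380,215,40,70),L=(120,235,60,70),S=(390,180,30,44)).items():
    r=a['color'][y:y+h,x:x+w].astype(int); m=((r[:,:,0]-r[:,:,2]>30)&(hsv[y:y+h,x:x+w,1]>120)&(hsv[y:y+h,x:x+w,2]<165)).astype(np.uint8)
    cs=cv2.findContours(m,cv2.RETR_EXTERNAL,cv2.CHAIN_APPROX_NONE)[0]; q=max(cs,key=cv2.contourArea)
    bx=cv2.boxPoints(cv2.minAreaRect(q))+[x,y]
    print(n,bx.round(1).tolist(),cast(a,bx,.02)[:,:2].round(3).tolist())
E
```

```text
R [[392.0, 225.0], [410.0, 225.0], [410.0, 276.0], [392.0, 276.0]] [[0.531, -0.306], [0.53, -0.351], [0.401, -0.344], [0.402, -0.299]]
L [[128.8, 248.4], [146.0, 242.2], [163.9, 291.5], [146.7, 297.7]] [[0.489, 0.352], [0.504, 0.309], [0.38, 0.263], [0.366, 0.305]]
S [[395.4, 189.3], [407.5, 187.2], [412.3, 215.8], [400.1, 217.8]] [[0.623, -0.32], [0.627, -0.351], [0.553, -0.359], [0.549, -0.328]]
```

View pics/z1.png

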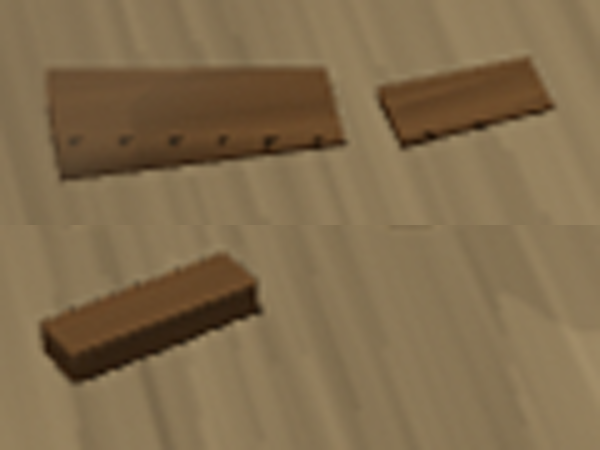

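View pics/z2.png

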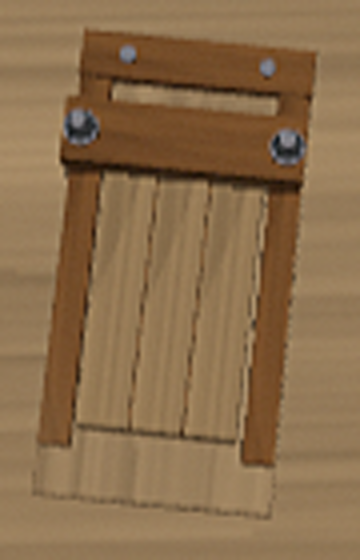

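The enlarged views show that the tapered block on the right is the wedge, with its butt towards the robot (side view about (307,330)) and its tip away. The left block is uniform, so it is the offcut. The panel's near edge is at about (255,237)–(294,241) in the top view.

```bash
python3 - <<'E'
from h import *
import pickle
a,b=pickle.load(open('c0.pkl','rb'))
T=lambda p:np.array(p)/4-.375+[235,130]; S=lambda p:np.array(p)/5-.4+[295,305]
P=lambda n,v:print(n,(v*1000).round(0)[:,:2].tolist())
near=cast(a,T([(35,494),(270,517)]),.012);far=cast(a,T([(85,30),(316,53)]),.026)
bar=cast(a,T([(61,160),(300,186)]),.0685)
pan=cast(a,T([(78,428),(238,442)]),.032)
P('near',near);P('far',far);P('bar low-side near edge (approx z68)',bar);P('panfront',pan)
n=near.mean(0)[:2];f=far.mean(0)[:2];print('len',np.linalg.norm(f-n),'yaw deg',np.degrees(np.arctan2(*(f-n)[::-1])), 'yaw by width',[np.degrees(np.arctan2(*( (q[0]-q[1])[:2][::-1])))-90 for q in(near,far,bar,pan)])
u=(f-n)/np.linalg.norm(f-n);v=np.array([-u[1],u[0]]);o=(n+f)/2
for nm,q in(('bar',bar),('pan',pan)): print(nm,[(float((k[:2]-o)@u),float((k[:2]-o)@v)) for k in q])
print('o',o)
P('wedge side bottom near edge butt,tip',cast(b,S([(62,180),(346,147)]),0))
P('wedge side top butt far,near',cast(b,S([(47,70),(55,142)]),.032))
P('wedge side top tip far,near',cast(b,S([(327,68),(345,143)]),.008))
P('top tip',cast(a,[(392.5,225),(410.5,225)],.008));P('top butt',cast(a,[(393,276.5),(410.5,276.5)],.032))
E
```

```text
near [[471.0, 68.0], [452.0, -78.0]]
far [[768.0, 32.0], [749.0, -115.0]]
bar low-side near edge (approx z68) [[669.0, 45.0], [649.0, -102.0]]
panfront [[508.0, 39.0], [497.0, -59.0]]
len 0.29958602623128594 yaw deg -7.045943000971681 yaw by width [np.float64(-7.184832415682038), np.float64(-7.380210849084918), np.float64(-7.891441557790415), np.float64(-6.602206926169572)]
bar [(0.050517921901018954, 0.07458899617403361), (0.04833751382778793, -0.07315710097026874)]
pan [(-0.1086684809672112, 0.049560403277770865), (-0.1078986285631233, -0.04984195370017823)]
o [ 0.61006163 -0.02322815]
wedge side bottom near edge butt,tip [[403.0, -341.0], [532.0, -353.0]]
wedge side top butt far,near [[405.0, -303.0], [400.0, -344.0]]
wedge side top tip far,near [[535.0, -312.0], [530.0, -356.0]]
top tip [[533.0, -309.0], [532.0, -355.0]]
top butt [[400.0, -299.0], [399.0, -342.0]]
```

Call:
servo_tool([
  [[0.3,-0.97,0],[0,0,0.15]],
  [[0.3,-0.97,0],[0,0,0.15]],
  [[0.3,-0.97,0],[0,0,0.15]],
  [[0.3,-0.97,0],[0,0,0.15]],
], jaw=1, force=20)

```text
t: 0.5
tcp_pos: [0.3115, 0.47, 0.2269]
tool_rot: [0.986, -0.165, -0.0, 0.001]
force: [0.3, 0.7, 0.4]
grip_width: 0.696
finger_force: 0.0
```

Call:
servo_tool([
  [[0.3,-0.97,0],[0,0,0.15]],
  [[0.3,-0.97,0],[0,0,0.15]],
  [[0.3,-0.97,0],[0,0,0.15]],
  [[0.3,-0.97,0],[0,0,0.15]],
])

```text
t: 0.9
tcp_pos: [0.3561, 0.325, 0.2267]
tool_rot: [0.992, -0.129, -0.0, 0.0]
force: [0.5, 0.8, 0.3]
grip_width: 0.331
finger_force: 0.0
```

Call:
servo_tool([
  [[0.3,-0.97,0],[0,0,0.15]],
  [[0.3,-0.97,0],[0,0,0.15]],
  [[0.3,-0.97,0],[0,0,0.15]],
  [[0.3,-0.97,0],[0,0,0.15]],
])

```text
t: 1.3
tcp_pos: [0.4012, 0.18, 0.2265]
tool_rot: [0.996, -0.092, -0.0, 0.0]
force: [0.7, 1.1, 0.2]
grip_width: 0.016
finger_force: 0.0
```

Call:
servo_tool([
  [[0.3,-0.97,0],[0,0,0.108]],
  [[0.3,-0.97,0],[0,0,0.108]],
  [[0.3,-0.97,0],[0,0,0.108]],
  [[0.3,-0.97,0],[0,0,0.108]],
  [[0.3,-0.97,0],[0,0,0.108]],
])

```text
t: 1.8
tcp_pos: [0.4461, 0.0376, 0.2263]
tool_rot: [0.998, -0.065, -0.0, 0.0]
force: [0.1, 0.1, -0.5]
grip_width: 0.008
finger_force: 0.0
```

Call:
servo_tool([
  [[0.1,-0.28,-0.3],[0,0,0]],
  [[0.1,-0.28,-0.6],[0,0,0]],
  [[0.1,-0.28,-0.93],[0,0,0]],
  [[0.1,-0.28,-0.93],[0,0,0]],
])

```text
t: 2.2
tcp_pos: [0.4569, -0.0037, 0.0823]
tool_rot: [0.998, -0.063, -0.005, 0.002]
force: [-1.8, 0.2, 0.0]
grip_width: 0.007
finger_force: 0.0
```

Call:
servo_tool([
  [[0,0,-0.2],[0,0,0]],
  [[0,0,-0.35],[0,0,0]],
  [[0,0,-0.46],[0,0,0]],
  [[0,0,-0.46],[0,0,0]],
])

```text
t: 2.6
tcp_pos: [0.4608, -0.0023, 0.0179]
tool_rot: [0.998, -0.062, -0.001, 0.001]
force: [-0.1, 0.4, -0.3]
grip_width: 0.006
finger_force: 0.0
```

Call:
servo_tool([
  [[0.1,-0.012,0],[0,0,0]],
  [[0.2,-0.025,0],[0,0,0]],
  [[0.27,-0.034,0],[0,0,0]],
  [[0.34,-0.043,0],[0,0,0]],
  [[0.4,-0.05,0],[0,0,0]],
])

```text
t: 3.1
tcp_pos: [0.5214, -0.0108, 0.0189]
tool_rot: [0.998, -0.063, 0.0, -0.0]
force: [-2.9, 0.8, 3.1]
grip_width: 0.003
finger_force: 1.8
```

Call:
servo_tool([
  [[0.02,-0.0025,0],[0,0,0]],
  [[0.04,-0.005,0],[0,0,0]],
  [[0.055,-0.007,0],[0,0,0]],
  [[0.07,-0.009,0],[0,0,0]],
  [[0.07,-0.009,0],[0,0,0]],
])

```text
t: 3.6
tcp_pos: [0.5318, -0.0124, 0.018]
tool_rot: [0.998, -0.063, 0.0, -0.0]
force: [-0.4, -0.4, 0.7]
grip_width: 0.006
finger_force: 0.4
```

Call:
servo_tool([
  [[0.01,-0.001,0],[0,0,0]],
  [[0.02,-0.0025,0],[0,0,0]],
  [[0.03,-0.004,0],[0,0,0]],
  [[0.04,-0.005,0],[0,0,0]],
  [[0.04,-0.005,0],[0,0,0]],
])

```text
t: 4.1
tcp_pos: [0.5378, -0.0132, 0.018]
tool_rot: [0.998, -0.063, 0.0, -0.0]
force: [0.2, 0.1, -0.8]
grip_width: 0.009
finger_force: 0.2
```

Call:
servo_tool([
  [[0.006,-0.001,0],[0,0,0]],
  [[0.013,-0.0015,0],[0,0,0]],
  [[0.013,-0.0015,0],[0,0,0]],
])

```text
t: 4.4
tcp_pos: [0.5395, -0.0134, 0.0181]
tool_rot: [0.998, -0.063, 0.0, -0.0]
force: [-1.1, -0.0, 0.8]
grip_width: 0.002
finger_force: 0.6
```

```bash
python3 - <<'E'
from h import *
import pickle
a=shot('top','t1.png'); pickle.dump(a,open('c1.pkl','wb'))
cv2.imwrite('pics/z3.png',cv2.resize(a['color'][120:270,230:330,::-1],None,fx=4,fy=4,interpolation=cv2.INTER_CUBIC))
E
```

```text
(no output)
```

View pics/z3.png

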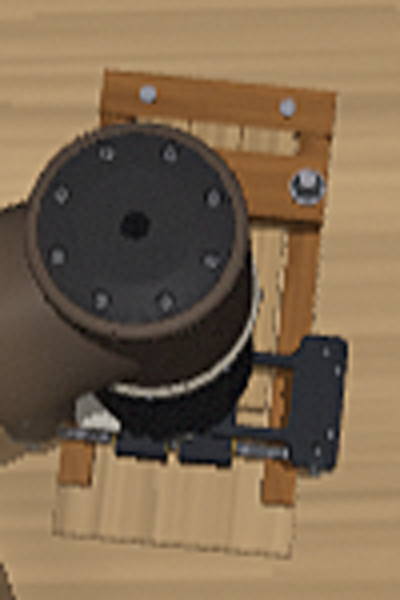

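The picture shows the panel's front right corner at about (294,222). Its slats now show beyond the bar, close to the stop at (283,152), so I'll keep pushing gently until the force rises.

Call:
servo_tool([
  [[0.01,-0.001,0],[0,0,0]],
  [[0.02,-0.0025,0],[0,0,0]],
  [[0.02,-0.0025,0],[0,0,0]],
])

```text
t: 4.75
tcp_pos: [0.5415, -0.0138, 0.0179]
tool_rot: [0.998, -0.063, -0.001, 0.0]
force: [-5.3, 2.3, 2.8]
grip_width: 0.011
finger_force: 2.6
```

Call:
servo_tool([
  [[0.007,-0.001,0],[0,0,0]],
  [[0.013,-0.0015,0],[0,0,0]],
  [[0.013,-0.0015,0],[0,0,0]],
])

```text
t: 5.05
tcp_pos: [0.5415, -0.014, 0.0177]
tool_rot: [0.998, -0.063, -0.002, 0.0]
force: [-11.8, 5.6, 8.3]
grip_width: 0.006
finger_force: 6.1
```

Call:
servo_tool([
  [[0.007,-0.001,0],[0,0,0]],
  [[0.013,-0.0015,0],[0,0,0]],
  [[0.013,-0.0015,0],[0,0,0]],
])

```text
t: 5.35
tcp_pos: [0.5416, -0.0141, 0.0177]
tool_rot: [0.998, -0.063, -0.004, 0.0]
force: [-18.6, 9.4, 16.1]
grip_width: 0.008
finger_force: 10.0
```

Call:
servo_tool([
  [[-0.1,0.012,0],[0,0,0]],
  [[-0.25,0.03,0],[0,0,0]],
  [[-0.3,0.03,0.3],[0,0,0]],
  [[-0.3,0.03,0.6],[0,0,0]],
  [[-0.3,0.03,0.8],[0,0,0]],
])

```text
t: 5.85
tcp_pos: [0.5027, -0.0094, 0.1415]
tool_rot: [0.998, -0.062, 0.002, -0.001]
force: [1.9, 0.2, 0.3]
grip_width: 0.007
finger_force: 0.0
```

Call:
servo_tool([
  [[-0.18,-1,0.2],[0,0,0.09]],
  [[-0.18,-1,0.2],[0,0,0.09]],
  [[-0.18,-1,0.2],[0,0,0.09]],
  [[-0.18,-1,0.2],[0,0,0.09]],
], jaw=-1)

```text
t: 6.25
tcp_pos: [0.4743, -0.1636, 0.1697]
tool_rot: [0.999, -0.042, 0.002, 0.0]
force: [-0.3, 0.4, 0.1]
grip_width: 0.305
finger_force: 0.0
```

Call:
servo_tool([
  [[-0.2,-1,0],[0,0,0]],
  [[-0.2,-1,0],[0,0,0]],
  [[-0.2,-1,0],[0,0,0]],
  [[-0.2,-1,0],[0,0,0]],
  [[-0.2,-1,0],[0,0,0]],
])

```text
t: 6.75
tcp_pos: [0.444, -0.311, 0.1678]
tool_rot: [0.999, -0.042, 0.0, 0.0]
force: [0.0, 0.5, -0.2]
grip_width: 0.763
finger_force: 0.0
```

```bash
python3 - <<'E'
from h import *
s=env.read_state();print(s['tcp_pos'],s['tool_rot'],s['force'],s['grip_width'])
a=shot('top','t2.png')
cv2.imwrite('pics/z4.png',cv2.resize(a['color'][120:270,230:330,::-1],None,fx=4,fy=4,interpolation=cv2.INTER_CUBIC))
E
```

```text
[ 0.44402922 -0.31103832  0.1677913 ] [ 9.99121352e-01 -4.19107894e-02  7.80979835e-05  6.47917925e-05] [ 0.03682782  0.45694088 -0.23477625] 0.763341492506049
```

View pics/z4.png

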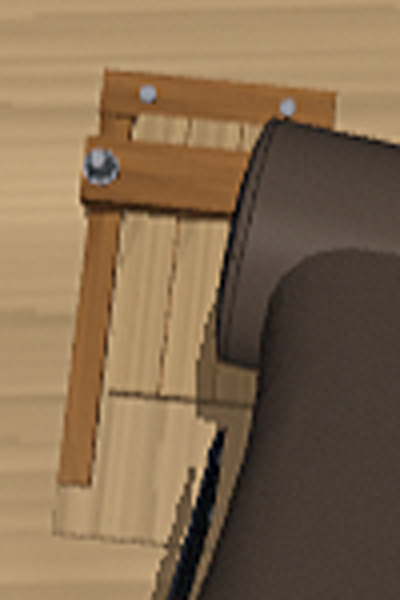

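The picture shows the panel's front edge at about (257,218) in the top view and its slats reaching the stop, so it is home. Next I'll grasp the wedge.

Call:
servo_tool([
  [[-0.15,-0.093,-0.2],[0,0,0]],
  [[-0.15,-0.093,-0.45],[0,0,0]],
  [[-0.15,-0.093,-0.7],[0,0,0]],
  [[-0.15,-0.093,-0.8],[0,0,0]],
  [[-0.15,-0.093,-0.8],[0,0,0]],
], jaw=-1)

```text
t: 7.3
tcp_pos: [0.4209, -0.3218, 0.046]
tool_rot: [0.999, -0.039, -0.002, -0.001]
force: [0.0, -0.1, 0.2]
grip_width: 0.997
finger_force: 0.0
```

Call:
servo_tool([
  [[0,0,-0.15],[0,0,0]],
  [[0,0,-0.28],[0,0,0]],
  [[0,0,-0.28],[0,0,0]],
])

```text
t: 7.6
tcp_pos: [0.4216, -0.3225, 0.0054]
tool_rot: [0.999, -0.04, -0.001, -0.0]
force: [-0.2, -0.5, -0.7]
grip_width: 0.999
finger_force: 0.0
```

Call:
servo_tool([
  [[0,0,0],[0,0,0]],
  [[0,0,0],[0,0,0]],
  [[0,0,0],[0,0,0]],
  [[0,0,0],[0,0,0]],
  [[0,0,0],[0,0,0]],
], jaw=1, force=50)

```text
t: 8.1
tcp_pos: [0.4219, -0.3238, 0.0066]
tool_rot: [0.999, -0.04, 0.0, 0.0]
force: [0.8, -0.4, -1.3]
grip_width: 0.608
finger_force: 0.0
```

Call:
servo_tool([
  [[0,0,0],[0,0,0]],
  [[0,0,0],[0,0,0]],
  [[0,0,0],[0,0,0]],
  [[0,0,0],[0,0,0]],
  [[0,0,0],[0,0,0]],
])

```text
t: 8.6
tcp_pos: [0.4217, -0.3237, 0.0062]
tool_rot: [0.999, -0.04, -0.0, 0.0]
force: [-1.3, 0.9, 3.5]
grip_width: 0.451
finger_force: 50.2
```

Call:
servo_tool([
  [[0,0,0.1],[0,0,0]],
  [[0,0,0.35],[0,0,0]],
  [[0,0,0.65],[0,0,0]],
  [[0,0,0.8],[0,0,0]],
])

```text
t: 9.0
tcp_pos: [0.4229, -0.3243, 0.1293]
tool_rot: [0.999, -0.04, 0.002, 0.001]
force: [-0.5, 0.1, 0.0]
grip_width: 0.453
finger_force: 50.4
```

Call:
servo_tool([
  [[0.13,0.3,0],[0,0,-0.09]],
  [[0.2,0.6,0],[0,0,-0.09]],
  [[0.26,0.9,0],[0,0,-0.09]],
  [[0.26,1,0],[0,0,-0.09]],
])

```text
t: 9.4
tcp_pos: [0.4613, -0.1708, 0.126]
tool_rot: [0.998, -0.062, 0.0, -0.0]
force: [-0.0, -0.1, -1.1]
grip_width: 0.45
finger_force: 50.4
```

Call:
servo_tool([
  [[0.13,0.3,0],[0,0,0]],
  [[0.2,0.6,0],[0,0,0]],
  [[0.26,0.9,0],[0,0,0]],
  [[0.26,1,0],[0,0,0]],
])

```text
t: 9.8
tcp_pos: [0.5007, -0.0204, 0.1259]
tool_rot: [0.998, -0.062, 0.0, -0.0]
force: [-0.1, 0.3, -0.9]
grip_width: 0.448
finger_force: 50.4
```

Call:
servo_tool([
  [[0,0.1,0],[0,0,0]],
  [[0,0.1,-0.2],[0,0,0]],
  [[0,0.1,-0.4],[0,0,0]],
  [[0,0.1,-0.5],[0,0,0]],
  [[0,0.1,-0.5],[0,0,0]],
])

```text
t: 10.3
tcp_pos: [0.4978, -0.0092, 0.0487]
tool_rot: [0.998, -0.063, -0.002, 0.001]
force: [0.6, -0.3, -0.8]
grip_width: 0.453
finger_force: 50.4
```

```bash
python3 - <<'E'
from h import *
s=env.read_state();print(s['tcp_pos'],s['tool_rot'],s['force'],s['grip_width'])
a=shot('top','t3.png');b=shot('side','s3.png')
A=cv2.resize(a['color'][120:270,230:330,::-1],None,fx=4,fy=4,interpolation=cv2.INTER_CUBIC)[:400]
B=cv2.resize(b['color'][180:280,290:390,::-1],None,fx=4,fy=4,interpolation=cv2.INTER_CUBIC)
cv2.imwrite('pics/z5.png',np.hstack([A,B]))
E
```

```text
[ 0.49777432 -0.00917344  0.04874202] [ 9.98010852e-01 -6.29930945e-02 -2.33517390e-03  8.69868262e-04] [ 0.58145672 -0.29888663 -0.84806256] 0.45271478362652173
```

View pics/z5.png

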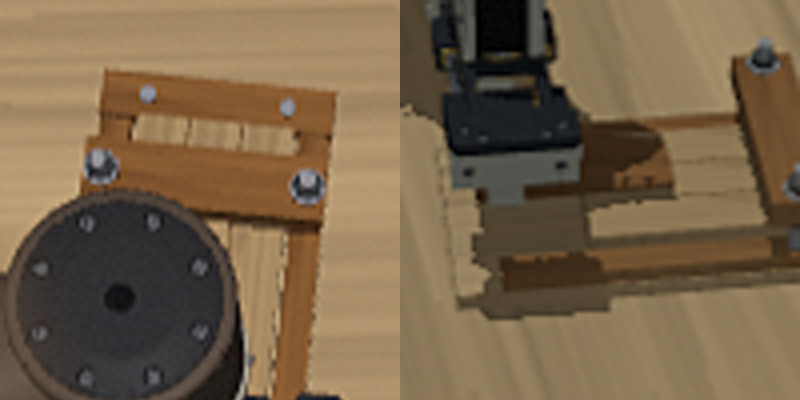

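The picture shows the wedge level and aligned with the jig, its tip at side-view pixel (357,222), short of the bar. I'll lower it and feed it in.

Call:
servo_tool([
  [[0,0,-0.05],[0,0,0]],
  [[0.1,-0.0125,-0.06],[0,0,0]],
  [[0.2,-0.025,-0.06],[0,0,0]],
  [[0.3,-0.0375,-0.06],[0,0,0]],
  [[0.3,-0.0375,-0.06],[0,0,0]],
])

```text
t: 10.9
tcp_pos: [0.547, -0.0142, 0.0427]
tool_rot: [0.998, -0.063, 0.001, -0.0]
force: [-0.0, -0.7, -1.0]
grip_width: 0.447
finger_force: 50.4
```

Call:
servo_tool([
  [[0.06,-0.0075,0],[0,0,0]],
  [[0.12,-0.015,0],[0,0,0]],
  [[0.16,-0.02,0],[0,0,0]],
  [[0.16,-0.02,0],[0,0,0]],
  [[0.16,-0.02,0],[0,0,0]],
])

```text
t: 11.4
tcp_pos: [0.5685, -0.0174, 0.0419]
tool_rot: [0.998, -0.063, -0.0, 0.0]
force: [-0.0, 0.2, -1.5]
grip_width: 0.457
finger_force: 50.4
```

Call:
servo_tool([
  [[0,0,-0.01],[0,0,0]],
  [[0,0,-0.018],[0,0,0]],
  [[0,0,-0.025],[0,0,0]],
  [[0,0,-0.025],[0,0,0]],
])

```text
t: 11.8
tcp_pos: [0.5686, -0.0173, 0.0383]
tool_rot: [0.998, -0.063, -0.0, 0.0]
force: [-0.2, 0.5, -0.8]
grip_width: 0.452
finger_force: 50.2
```

Call:
servo_tool([
  [[0.015,-0.002,0],[0,0,0]],
  [[0.03,-0.004,0],[0,0,0]],
  [[0.045,-0.0055,0],[0,0,0]],
  [[0.06,-0.0075,0],[0,0,0]],
  [[0.06,-0.0075,0],[0,0,0]],
])

```text
t: 12.3
tcp_pos: [0.5781, -0.0185, 0.0383]
tool_rot: [0.998, -0.063, 0.0, 0.0]
force: [0.3, -0.0, -0.6]
grip_width: 0.449
finger_force: 50.4
```

Call:
servo_tool([
  [[0.006,-0.001,0],[0,0,0]],
  [[0.012,-0.0015,0],[0,0,0]],
  [[0.018,-0.002,0],[0,0,0]],
  [[0.02,-0.0025,0],[0,0,0]],
])

```text
t: 12.7
tcp_pos: [0.5808, -0.0188, 0.0383]
tool_rot: [0.998, -0.063, 0.0, -0.0]
force: [-0.2, 0.2, -0.3]
grip_width: 0.45
finger_force: 50.4
```

Call:
servo_tool([
  [[0.006,-0.001,0],[0,0,0]],
  [[0.012,-0.0015,0],[0,0,0]],
  [[0.018,-0.002,0],[0,0,0]],
  [[0.02,-0.0025,0],[0,0,0]],
])

```text
t: 13.1
tcp_pos: [0.5838, -0.0192, 0.0383]
tool_rot: [0.998, -0.063, 0.0, -0.0]
force: [-0.4, -0.0, -0.1]
grip_width: 0.451
finger_force: 50.4
```

Call:
servo_tool([
  [[0.006,-0.001,0],[0,0,0]],
  [[0.012,-0.0015,0],[0,0,0]],
  [[0.018,-0.002,0],[0,0,0]],
  [[0.02,-0.0025,0],[0,0,0]],
])

```text
t: 13.5
tcp_pos: [0.5868, -0.0196, 0.0383]
tool_rot: [0.998, -0.063, 0.0, 0.0]
force: [-0.4, -0.3, -0.8]
grip_width: 0.454
finger_force: 50.4
```

Call:
servo_tool([
  [[0.006,-0.001,0],[0,0,0]],
  [[0.012,-0.0015,0],[0,0,0]],
  [[0.018,-0.002,0],[0,0,0]],
  [[0.02,-0.0025,0],[0,0,0]],
])

```text
t: 13.9
tcp_pos: [0.5898, -0.0199, 0.0383]
tool_rot: [0.998, -0.063, -0.0, 0.0]
force: [0.2, 0.1, -0.8]
grip_width: 0.454
finger_force: 50.4
```

Call:
servo_tool([
  [[0.006,-0.001,0],[0,0,0]],
  [[0.012,-0.0015,0],[0,0,0]],
  [[0.018,-0.002,0],[0,0,0]],
  [[0.02,-0.0025,0],[0,0,0]],
])

```text
t: 14.3
tcp_pos: [0.5928, -0.0203, 0.0383]
tool_rot: [0.998, -0.063, 0.0, -0.0]
force: [-0.6, 0.4, -1.1]
grip_width: 0.454
finger_force: 50.4
```

Call:
servo_tool([
  [[0.006,-0.001,0],[0,0,0]],
  [[0.012,-0.0015,0],[0,0,0]],
  [[0.018,-0.002,0],[0,0,0]],
  [[0.02,-0.0025,0],[0,0,0]],
])

```text
t: 14.7
tcp_pos: [0.5958, -0.0207, 0.0383]
tool_rot: [0.998, -0.063, 0.0, 0.0]
force: [-0.6, -0.5, -1.0]
grip_width: 0.453
finger_force: 50.4
```

Call:
servo_tool([
  [[0.006,-0.001,0],[0,0,0]],
  [[0.012,-0.0015,0],[0,0,0]],
  [[0.018,-0.002,0],[0,0,0]],
  [[0.02,-0.0025,0],[0,0,0]],
])

```text
t: 15.1
tcp_pos: [0.5988, -0.0211, 0.0383]
tool_rot: [0.998, -0.063, 0.0, 0.0]
force: [-0.5, -0.3, -0.3]
grip_width: 0.453
finger_force: 50.4
```

Call:
servo_tool([
  [[0.006,-0.001,0],[0,0,0]],
  [[0.012,-0.0015,0],[0,0,0]],
  [[0.018,-0.002,0],[0,0,0]],
  [[0.02,-0.0025,0],[0,0,0]],
])

```text
t: 15.5
tcp_pos: [0.6019, -0.0215, 0.0383]
tool_rot: [0.998, -0.063, 0.0, 0.0]
force: [1.0, 0.9, -0.5]
grip_width: 0.455
finger_force: 50.4
```

Call:
servo_tool([
  [[0.006,-0.001,0],[0,0,0]],
  [[0.012,-0.0015,0],[0,0,0]],
  [[0.018,-0.002,0],[0,0,0]],
  [[0.02,-0.0025,0],[0,0,0]],
])

```text
t: 15.9
tcp_pos: [0.6048, -0.0218, 0.0383]
tool_rot: [0.998, -0.063, 0.0, -0.0]
force: [-0.5, 0.3, -0.8]
grip_width: 0.45
finger_force: 50.4
```

Call:
servo_tool([
  [[0.006,-0.001,0],[0,0,0]],
  [[0.012,-0.0015,0],[0,0,0]],
  [[0.018,-0.002,0],[0,0,0]],
  [[0.02,-0.0025,0],[0,0,0]],
])

```text
t: 16.3
tcp_pos: [0.6078, -0.0222, 0.0383]
tool_rot: [0.998, -0.063, -0.0, 0.0]
force: [-0.9, 0.1, -0.4]
grip_width: 0.452
finger_force: 50.4
```

Call:
servo_tool([
  [[0.006,-0.001,0],[0,0,0]],
  [[0.012,-0.0015,0],[0,0,0]],
  [[0.018,-0.002,0],[0,0,0]],
  [[0.02,-0.0025,0],[0,0,0]],
])

```text
t: 16.7
tcp_pos: [0.6108, -0.0226, 0.0383]
tool_rot: [0.998, -0.063, 0.0, 0.0]
force: [0.6, -0.7, -0.6]
grip_width: 0.45
finger_force: 50.4
```

Call:
servo_tool([
  [[0.006,-0.001,0],[0,0,0]],
  [[0.012,-0.0015,0],[0,0,0]],
  [[0.018,-0.002,0],[0,0,0]],
  [[0.02,-0.0025,0],[0,0,0]],
])

```text
t: 17.1
tcp_pos: [0.6132, -0.0229, 0.0382]
tool_rot: [0.998, -0.063, -0.0, 0.0]
force: [-3.5, 1.1, 1.5]
grip_width: 0.449
finger_force: 50.2
```

Call:
servo_tool([
  [[0.003,-0.0004,0],[0,0,0]],
  [[0.006,-0.0008,0],[0,0,0]],
  [[0.01,-0.0012,0],[0,0,0]],
  [[0.01,-0.0012,0],[0,0,0]],
])

```text
t: 17.5
tcp_pos: [0.6136, -0.0231, 0.0382]
tool_rot: [0.998, -0.063, -0.001, 0.0]
force: [-7.7, 2.6, 4.7]
grip_width: 0.455
finger_force: 50.0
```

Call:
servo_tool([
  [[0.003,-0.0004,0],[0,0,0]],
  [[0.006,-0.0008,0],[0,0,0]],
  [[0.006,-0.0008,0],[0,0,0]],
])

```text
t: 17.8
tcp_pos: [0.6136, -0.0232, 0.0382]
tool_rot: [0.998, -0.063, -0.002, 0.0]
force: [-10.7, 3.8, 7.1]
grip_width: 0.452
finger_force: 50.0
```

Call:
servo_tool([
  [[0.003,0.001,0.004],[0,0,0]],
  [[0.006,0.002,0.008],[0,0,0]],
  [[0.006,0.002,0.008],[0,0,0]],
])

```text
t: 18.1
tcp_pos: [0.6137, -0.0231, 0.0383]
tool_rot: [0.998, -0.063, -0.003, 0.0]
force: [-9.1, 2.5, 0.6]
grip_width: 0.449
finger_force: 50.0
```

Call:
servo_tool([
  [[0.004,0,0.001],[0,0,0]],
  [[0.008,0,0.003],[0,0,0]],
  [[0.01,0,0.004],[0,0,0]],
  [[0.01,0,0.004],[0,0,0]],
])

```text
t: 18.5
tcp_pos: [0.6138, -0.0232, 0.0383]
tool_rot: [0.998, -0.063, -0.004, 0.0]
force: [-12.0, 3.3, -0.5]
grip_width: 0.456
finger_force: 50.0
```

Call:
servo_tool([
  [[0.004,0,0.001],[0,0,0]],
  [[0.008,0,0.003],[0,0,0]],
  [[0.008,0,0.003],[0,0,0]],
])

```text
t: 18.8
tcp_pos: [0.6139, -0.0232, 0.0383]
tool_rot: [0.998, -0.064, -0.005, 0.001]
force: [-15.9, 4.7, 1.7]
grip_width: 0.454
finger_force: 50.0
```

Call:
servo_tool([
  [[0.004,0.001,0.001],[0,0,0]],
  [[0.008,0.002,0.003],[0,0,0]],
  [[0.01,0.002,0.004],[0,0,0]],
  [[0.01,0.002,0.004],[0,0,0]],
])

```text
t: 19.2
tcp_pos: [0.6139, -0.0232, 0.0384]
tool_rot: [0.998, -0.064, -0.007, 0.001]
force: [-18.6, 4.5, 1.0]
grip_width: 0.449
finger_force: 50.0
```

Call:
servo_tool([
  [[0.004,0,0.001],[0,0,0]],
  [[0.008,0,0.003],[0,0,0]],
  [[0.009,0,0.003],[0,0,0]],
  [[0.009,0,0.003],[0,0,0]],
])

```text
t: 19.6
tcp_pos: [0.6141, -0.0232, 0.0383]
tool_rot: [0.998, -0.064, -0.008, 0.001]
force: [-20.4, 5.7, 1.9]
grip_width: 0.451
finger_force: 50.0
```

Call:
servo_tool([
  [[-0.01,0.0005,-0.005],[0,0,0]],
  [[-0.02,0.001,-0.011],[0,0,0]],
  [[-0.03,0.001,-0.016],[0,0,0]],
  [[-0.03,0.001,-0.016],[0,0,0]],
])

```text
t: 20.0
tcp_pos: [0.6141, -0.0232, 0.0382]
tool_rot: [0.998, -0.063, -0.003, 0.001]
force: [-11.2, 0.9, 4.2]
grip_width: 0.452
finger_force: 50.0
```

Call:
servo_tool([
  [[-0.01,0,0.002],[0,0,0]],
  [[-0.018,0,0.004],[0,0,0]],
  [[-0.018,0,0.004],[0,0,0]],
])

```text
t: 20.3
tcp_pos: [0.6141, -0.023, 0.0385]
tool_rot: [0.998, -0.063, -0.001, 0.0]
force: [-0.7, -3.8, -11.5]
grip_width: 0.452
finger_force: 50.3
```

Call:
servo_tool([
  [[0,0,0],[0,0,0]],
  [[0,0,0],[0,0,0]],
  [[0,0,0],[0,0,0]],
  [[0,0,0],[0,0,0]],
  [[0,0,0],[0,0,0]],
], jaw=-0.3)

```text
t: 20.8
tcp_pos: [0.6159, -0.0223, 0.0404]
tool_rot: [0.998, -0.063, 0.001, -0.0]
force: [-0.5, 0.2, -0.8]
grip_width: 0.643
finger_force: 0.0
```

Call:
servo_tool([
  [[-0.01,0,0.05],[0,0,0]],
  [[-0.01,0,0.2],[0,0,0]],
  [[-0.01,0,0.5],[0,0,0]],
  [[-0.01,0,0.8],[0,0,0]],
])

```text
t: 21.2
tcp_pos: [0.6132, -0.0226, 0.1612]
tool_rot: [0.998, -0.063, -0.001, 0.0]
force: [1.5, -0.6, 0.7]
grip_width: 0.653
finger_force: 0.0
```

Call:
servo_tool([
  [[-0.6,0.3,0.3],[0,0,0]],
  [[-0.6,0.6,0.6],[0,0,0]],
  [[-0.6,0.9,0.6],[0,0,0]],
  [[-0.6,1,0.6],[0,0,0]],
])

```text
t: 21.6
tcp_pos: [0.5249, 0.1203, 0.2502]
tool_rot: [0.998, -0.063, 0.002, -0.001]
force: [1.9, 0.8, -0.4]
grip_width: 0.652
finger_force: 0.0
```

Call:
servo_tool([
  [[-0.2,0.3,0],[0,0,0]],
  [[-0.2,0.6,0],[0,0,0]],
  [[-0.2,0.9,0],[0,0,0]],
  [[-0.2,1,0],[0,0,0]],
  [[-0.2,1,0],[0,0,0]],
])

```text
t: 22.1
tcp_pos: [0.4954, 0.2715, 0.2473]
tool_rot: [0.998, -0.062, 0.0, -0.0]
force: [-0.1, -0.1, -1.1]
grip_width: 0.65
finger_force: 0.0
```

```bash
python3 - <<'E'
from h import *
s=env.read_state();print(s['t'],s['tcp_pos'],s['force'])
a=shot('top','t4.png');b=shot('side','s4.png')
A=cv2.resize(a['color'][120:270,230:330,::-1],None,fx=4,fy=4,interpolation=cv2.INTER_CUBIC)
B=cv2.resize(b['color'][160:310,300:400,::-1],None,fx=4,fy=4,interpolation=cv2.INTER_CUBIC)
cv2.imwrite('pics/z6.png',np.hstack([A,B]))
E
```

```text
22.1 [0.49535913 0.27147589 0.2472873 ] [-0.1178616  -0.06111491 -1.06803546]
```

View pics/z6.png

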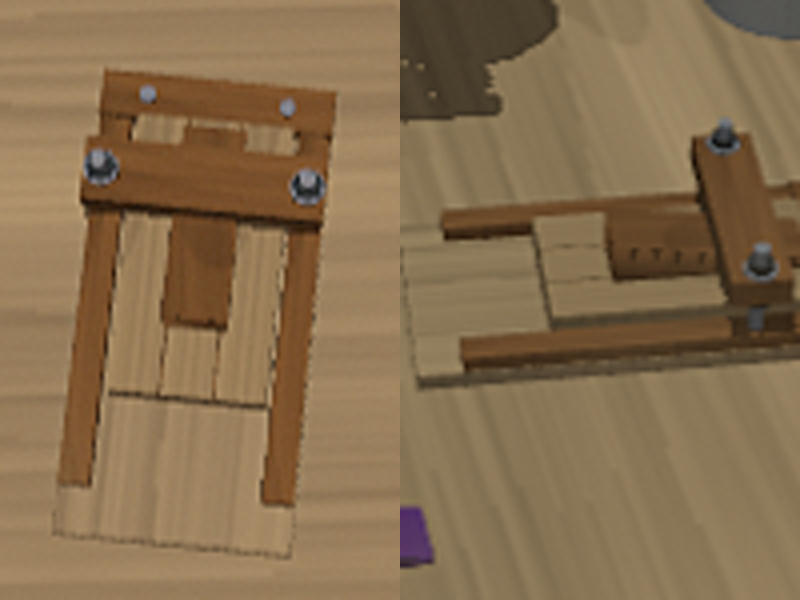

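The picture shows the wedge about mid-width under the bar, with its butt at about (279,201) in the top view, and the panel home against the stop. Unloading briefly lifted the wedge with 11 N. I'll confirm it is still tight with a gentle closed-finger push on the butt.

Call:
servo_tool([
  [[0.22,-0.3,0],[0,0,0]],
  [[0.22,-0.6,0],[0,0,0]],
  [[0.22,-0.9,0],[0,0,0]],
  [[0.22,-0.96,0],[0,0,0]],
], jaw=1, force=20)

```text
t: 22.6
tcp_pos: [0.528, 0.1204, 0.2476]
tool_rot: [0.998, -0.065, -0.0, 0.0]
force: [0.7, 0.9, -0.1]
grip_width: 0.349
finger_force: 0.0
```

Call:
servo_tool([
  [[0.2,-0.3,-0.1],[0,0,0]],
  [[0.2,-0.6,-0.3],[0,0,0]],
  [[0.2,-0.9,-0.5],[0,0,0]],
  [[0.2,-0.96,-0.7],[0,0,0]],
  [[0.2,-0.96,-0.7],[0,0,0]],
])

```text
t: 23.1
tcp_pos: [0.5547, -0.0225, 0.1376]
tool_rot: [0.998, -0.066, -0.004, 0.001]
force: [-0.6, 0.6, -0.7]
grip_width: 0.002
finger_force: 0.0
```

Call:
servo_tool([
  [[0,0,-0.25],[0,0,0]],
  [[0,0,-0.5],[0,0,0]],
  [[0,0,-0.64],[0,0,0]],
  [[0,0,-0.64],[0,0,0]],
  [[0,0,-0.64],[0,0,0]],
])

```text
t: 23.6
tcp_pos: [0.5595, -0.0185, 0.0473]
tool_rot: [0.998, -0.063, 0.0, 0.0]
force: [0.9, 0.3, 0.3]
grip_width: 0.007
finger_force: 0.0
```

Call:
servo_tool([
  [[0.04,-0.005,0],[0,0,0]],
  [[0.08,-0.01,0],[0,0,0]],
  [[0.12,-0.015,0],[0,0,0]],
  [[0.14,-0.0175,0],[0,0,0]],
  [[0.14,-0.0175,0],[0,0,0]],
])

```text
t: 24.1
tcp_pos: [0.5803, -0.0212, 0.0463]
tool_rot: [0.998, -0.063, 0.0, -0.0]
force: [0.4, 1.4, -0.4]
grip_width: 0.005
finger_force: 0.0
```

Call:
servo_tool([
  [[0.007,-0.001,0],[0,0,0]],
  [[0.014,-0.002,0],[0,0,0]],
  [[0.02,-0.0025,0],[0,0,0]],
  [[0.02,-0.0025,0],[0,0,0]],
])

```text
t: 24.5
tcp_pos: [0.5828, -0.0215, 0.0461]
tool_rot: [0.998, -0.063, -0.0, 0.0]
force: [0.2, -0.2, 0.3]
grip_width: 0.006
finger_force: 0.0
```

Call:
servo_tool([
  [[0.007,-0.001,0],[0,0,0]],
  [[0.014,-0.002,0],[0,0,0]],
  [[0.014,-0.002,0],[0,0,0]],
])

```text
t: 24.8
tcp_pos: [0.5843, -0.0218, 0.046]
tool_rot: [0.998, -0.063, -0.001, 0.0]
force: [-2.6, 0.5, 1.8]
grip_width: 0.001
finger_force: 1.3
```

Contact. I'll press on slowly, easing z upwards as before.

Call:
servo_tool([
  [[0.005,0,0.001],[0,0,0]],
  [[0.01,0,0.003],[0,0,0]],
  [[0.013,0,0.005],[0,0,0]],
  [[0.013,0,0.005],[0,0,0]],
])

```text
t: 25.2
tcp_pos: [0.5843, -0.0219, 0.0461]
tool_rot: [0.998, -0.063, -0.002, 0.0]
force: [-8.2, 2.9, 2.4]
grip_width: 0.004
finger_force: 3.8
```

Call:
servo_tool([
  [[0.005,0,0.001],[0,0,0]],
  [[0.01,0,0.003],[0,0,0]],
  [[0.01,0,0.005],[0,0,0]],
])

```text
t: 25.5
tcp_pos: [0.5844, -0.0219, 0.0462]
tool_rot: [0.998, -0.063, -0.004, 0.0]
force: [-9.8, 3.9, -0.8]
grip_width: 0.001
finger_force: 4.8
```

Call:
servo_tool([
  [[0.005,0,0.001],[0,0,0]],
  [[0.01,0,0.002],[0,0,0]],
  [[0.013,0,0.003],[0,0,0]],
  [[0.013,0,0.003],[0,0,0]],
])

```text
t: 25.9
tcp_pos: [0.5845, -0.022, 0.0462]
tool_rot: [0.998, -0.064, -0.005, 0.001]
force: [-14.4, 7.0, 3.4]
grip_width: 0.004
finger_force: 7.8
```

Call:
servo_tool([
  [[0.005,0,0.001],[0,0,0]],
  [[0.008,0,0.003],[0,0,0]],
  [[0.008,0,0.003],[0,0,0]],
])

```text
t: 26.2
tcp_pos: [0.5846, -0.0221, 0.0462]
tool_rot: [0.998, -0.064, -0.006, 0.001]
force: [-17.2, 6.2, 3.9]
grip_width: 0.008
finger_force: 8.9
```

Call:
servo_tool([
  [[0.004,0.001,0.002],[0,0,0]],
  [[0.008,0.002,0.003],[0,0,0]],
  [[0.009,0.002,0.004],[0,0,0]],
  [[0.009,0.002,0.004],[0,0,0]],
])

```text
t: 26.6
tcp_pos: [0.5846, -0.0222, 0.0462]
tool_rot: [0.998, -0.064, -0.007, 0.001]
force: [-20.0, 5.9, 2.2]
grip_width: 0.0
finger_force: 9.9
```

Call:
servo_tool([
  [[-0.04,0.005,-0.01],[0,0,0]],
  [[-0.1,0.0125,-0.01],[0,0,0]],
  [[-0.2,0.025,-0.01],[0,0,0]],
  [[-0.2,0.025,0.3],[0,0,0]],
  [[-0.2,0.025,0.6],[0,0,0]],
])

```text
t: 27.1
tcp_pos: [0.562, -0.0179, 0.1399]
tool_rot: [0.998, -0.063, -0.001, 0.0]
force: [1.9, 0.7, -0.0]
grip_width: 0.008
finger_force: 0.0
```

Call:
servo_tool([
  [[-0.4,0.3,0.3],[0,0,0]],
  [[-0.4,0.6,0.6],[0,0,0]],
  [[-0.4,0.9,0.6],[0,0,0]],
  [[-0.4,1,0.6],[0,0,0]],
  [[-0.4,1,0.6],[0,0,0]],
])

```text
t: 27.6
tcp_pos: [0.5038, 0.137, 0.2322]
tool_rot: [0.998, -0.061, 0.003, -0.002]
force: [0.5, -0.9, -1.0]
grip_width: 0.007
finger_force: 0.0
```

Call:
servo_tool([
  [[0,0.5,0],[0,0,0]],
  [[0,1,0],[0,0,0]],
  [[0,1,0],[0,0,0]],
  [[0,1,0],[0,0,0]],
  [[0,1,0],[0,0,0]],
])

```text
t: 28.1
tcp_pos: [0.5026, 0.2832, 0.2287]
tool_rot: [0.998, -0.062, 0.0, 0.0]
force: [-0.6, -0.6, 0.4]
grip_width: 0.009
finger_force: 0.0
```

```bash
python3 - <<'E'
from h import *
s=env.read_state();print(s['t'],s['tcp_pos'],s['force'])
a=shot('top','t5.png')
cv2.imwrite('pics/z7.png',cv2.resize(a['color'][120:270,230:330,::-1],None,fx=4,fy=4,interpolation=cv2.INTER_CUBIC))
E
```

```text
28.1 [0.50262337 0.28319304 0.22872366] [-0.63217587 -0.56235224  0.3509632 ]
```

View pics/z7.png

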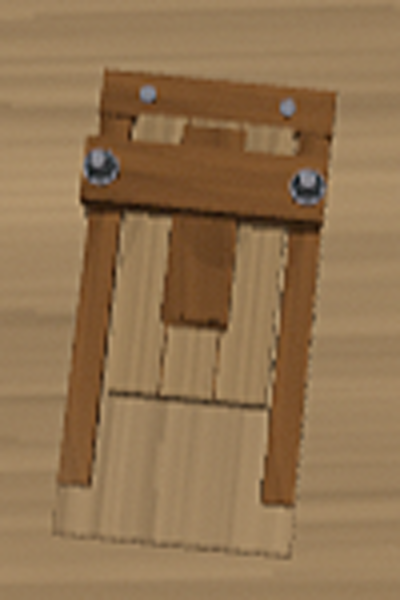

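The picture shows the panel home, with its front edge at about (257,218)–(296,221), and the wedge straight and mid-width with its butt at (279,201). The arm is clear of everything.

```bash
python3 -c "
from workcell import env
print(env.sign_off())"
```

```text
the job is handed in; nothing more can be done
None
```

The job is handed in at about 28 s: the panel is home against the end stop, and the wedge is jammed under the clamp bar about mid-width with a push of about 21 N, which a second 21 N push on its butt moved only about 0.3 mm.

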